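# Pin the dough press back together

### The arm

A 6-joint arm with a two-finger parallel gripper is mounted at the origin on the work surface. World frame = base frame: x ahead of the robot, y to its left, z up, the work surface at z = 0. Lengths are in m, angles in rad, forces in N, time in s.
With the tool pointing down it reaches from about 0.375 to 0.9 m from the base axis. Payload 3.1 kg.
Tool frame: the origin (TCP) lies at the very end of the fingers, on their centre line; the grasp point (between the pads) lies 19 mm behind it (env.pinch_z is the distance from the TCP to the grasp point, in m); z points along the fingers, y is the direction in which the jaws open and shut (so a half turn about z gives the same grasp; the last joint's range is limited). The gripper opens to 87 mm and grips with 3 to 60 N. Pads are 19 mm wide; open, the fingers measure 117 mm over their backs; the gripper's body (75 mm by 190 mm) begins 51 mm behind the grasp point.
Start: joints at [-1.304, 0.527, 1.433, -0, 1.181, -0.178], TCP at [0.27, -0.564, 0.223] pointing down, gripper open.
Joint ranges: [-3.08, 3.08], [-0.75, 2.2], [0.22, 2.44], [-1.43, 4.57], [0, 2.65], [-2.85, 2.85]. Speed limits (rad/s): [2.79, 2.79, 3.14, 3.14, 3.14, 3.14].

### API

Orientations are given as [roll, pitch, yaw] about the fixed x, y, z axes, in that order (R = Rz(yaw) Ry(pitch) Rx(roll)).
In Python, from rig import env gives the robot as it stands.
- The arm moves only by the tool send_rows, never from a script. Its argument "moves" is a list that holds one entry, the list of rows, each a list of 7 numbers: the shift along the tool's x, y, z in mm, then the turn, a rotation vector about the tool's x, y, z in degrees, then the gripper's target within -1 to 1 (fully open at 1, half-way at 0, shut at -1). A call has 1 to 12 rows; each row is the pose to reach, as a shift and turn from the pose commanded when the call began, along the tool's axes at that moment; what a row does not reach only later rows make up. A row lasts 1/8 s, in which the tool goes at most 62.5 mm and 10.7 degrees, less where a joint would pass 70% of its speed; a pose out of reach is approached as far as the arm can. A call with a gripper value outside its range is refused whole. The fingers move at their own pace and stop on an object; "force" is the grip in N (left out, the last holds). Time passes only in rows, so rows that repeat a pose let the fingers close. It gives the time, the measured TCP pose, the force and the opening at its end, in the units of the state.
- env.sense(): the state, without advancing time (a new reading comes with each control period).
- env.grab_frame(name): name is "scene" or "top" or "wrist"; returns a dict with "img" (400x640x3 uint8, red, green, blue), "fx", "fy", "cx", "cy" (pixels), "pose" (4x4, takes a point from camera to world coordinates). Camera axes: x right, y up, looking along -z (the intrinsics and any distortion apply to the point x, -y, -z); pixel columns grow to the right and rows downward; lengths in m; the calibration is good to about 2 mm. A picture is of the moment at which its call begins. There is no depth.
- env.close_job(): hands the job in, once; it reports no verdict.
The state is a dict: "clock": time; "q": joint angles; "joint_velocities": joint speeds; "joint_torque": joint torques, N m; "tool_pos": TCP position; "tool_rot": TCP orientation; "force": force on the tool from outside, world axes, zero at the start; "moment": the same for the moment, N m; "grip_width": finger opening in m.
Only numpy, scipy, OpenCV 4.12 (cv2) and the standard library are available. Lean on these libraries where they do the work, as an engineer would, in place of code of your own. Each camera call takes 0.05 s, during which the arm holds its last target. There are 200 camera calls.

### The job

The little dough press stands on edge in its sloping wooden cradle with one leaf leaning open and its hinge pin lying on the cart. First swing the open leaf fully shut so that the four lugs line up, then slide the pin down the slope through all four lugs in turn until its block grip sits against the top lug, and let go. Leave everything else on the cart standing where it is.

Things in the scene. Friction and masses are not known exactly. Their poses are not given: they have to be found in the camera images.
- press: Fixed wooden cradle with an aluminium press on edge: two leaves side by side, each 100 mm along the slope (upper end flush with the top lug), 93 deep, 12 thick; fixed leaf at y -13 to -1 mm, swinging leaf at +1 to +13. Origin: on the cart, below the middle of the hinge line, which is 136 mm up at y = 0 and climbs towards +x at 32 degrees. x: horizontal, up the slope; y: square to the leaves; z up.
- top_mouth (a point): Upper mouth centre of the top lug when the leaf is shut; the pin enters here. Fixed in space. x up the hinge line, y as the press's, z square to the slope. Four lugs, each 12 mm long, 26 wide, 24 tall round the hinge line, sit 6, 32, 58 and 84 mm (centres) down the slope from here; 1st and 3rd belong to the swinging leaf. Round 13 mm holes, 2 mm chamfers.
- low_mouth (a point): Lower mouth centre of the lowest lug, 90 mm down the slope from top_mouth; same axes. Fixed in space.
- leaf (a joint): Swing of the moving leaf in rad about its bottom outer edge (105 mm below the hinge line, measured square to the slope; y = +13 mm). 0 = shut (hard stop, lugs in line); larger = leaning out towards the press's +y. Starts 0.15 to 0.32, stays where it is left; friction asks about 2 to 3 N at the top edge.
- leaf_face (a point): Point in the middle of the swinging leaf's outer face, just at its top edge (12 mm below the hinge line when shut): push here towards the press's -y to shut the leaf. Moves with the leaf.
- pin: Hinge pin on the cart, 0.12 to 0.23 kg, balanced in its grip. Steel grip 45 long, 16 wide, 26 mm tall, x -45 to 0 mm; aluminium shaft, 10 mm diameter, x 0 to 105 mm, last 12 mm tapering to a 4 mm nose; axis at y 0, z 13 mm. Origin: underside, below the shoulder (grip's front face). x to the nose, z up as it lies. Not the honey dipper, which is wooden with a ribbed head.
- pin_shoulder (a point): On the shaft axis at the grip's front face (the shoulder that meets the top lug).
- pin_tip (a point): The pin's nose, on the shaft axis, 105 mm from the shoulder.
- ramekin: White ceramic ramekin, 76 mm across, 42 mm tall; origin under its centre. Leave alone.
- squeeze_bottle: Plastic squeeze bottle, 54 mm across, 165 mm tall; origin under its centre. Leave alone.
- canister: Closed aluminium canister, 84 mm across, 115 mm tall; origin under its centre. Leave alone.
- dipper: Wooden honey dipper lying down, about 140 mm long, head 28 mm across; origin on the cart below its middle, x towards the head. Leave alone.
- shaker: Glass shaker with steel cap, 40 mm across, 75 mm tall, by the press's low end; origin under its centre. Leave alone.
- mug: White mug, 76 mm across, 85 mm tall, handle at its +y, behind the press's high end; origin under its centre. Leave alone.
Not all that is in view belongs to the job. Of the things shaped like the pin, the steel one is meant.

How it is judged:
On the way, in this order (a step that is already met when the one before it is completed fails the run):
1. the leaf is shut while the pin is still outside the lugs (value of joint leaf below 0.035 rad and distance between pin_tip and top_mouth above 0.015 m), for 0.2 s.
2. the pin's nose has passed through the top lug, in line with the hinge (value of joint leaf below 0.035 rad and x of pin_tip in the frame of top_mouth between -0.098 and -0.016 m and y of pin_tip in the frame of top_mouth between -0.006 and 0.006 m and z of pin_tip in the frame of top_mouth between -0.006 and 0.006 m), for 0.1 s.
At the end, for the whole second after the job is handed in: The leaf is shut (joint below 0.035 rad), the pin runs through all four lugs in line with the hinge (within 0.07 rad), its nose out below the lowest lug, its grip's shoulder within 7 mm of the top lug's mouth, at rest and released (value of joint leaf below 0.035 rad and distance between pin_shoulder and top_mouth below 0.007 m and angle between the x axis of pin and the x axis of top_mouth, either way round below 0.07 rad and x of pin_tip in the frame of low_mouth below -0.006 m and distance between pin_tip and low_mouth below 0.022 m and linear speed of pin below 0.01 m/s); the robot touches nothing.
It fails at once if another thing on the cart is shifted by more than 30 mm or tipped over (distance of any of ramekin, squeeze_bottle, canister, dipper, shaker, mug from where it was at the start of the episode above 0.03 m or angle between any of ramekin, squeeze_bottle, canister, shaker, mug's own z axis and vertical above 0.5 rad).
It also fails if it takes over 72 s, if anything falls off the work surface, if the arm or the gripper's body presses on something with over 40 N, if the wrist force passes 120 N, or if a joint passes its speed limit or range.

## Working session

There is one attempt and no reset: what is moved stays moved. The work goes in short steps, Python scripts to look and compute and a tool call to move; the robot and the scene stay as the last step left them, time stands still between calls to the robot, and variables do not carry over. Pictures are saved under pics/ and viewed, about 8 in all and at most 12, crops included, and the job is handed in when it is done.

Besides the shell and the picture viewer there is one more tool, called after "Call:" in YAML: its name, and indented under it one key for each argument. send_rows: Moves the arm, as the interface text tells. Its arguments: {"type":"object","properties":{"moves":{"type":"array"},"force":{"type":"number"}},"required":["moves"]}

```bash
mkdir -p pics; ls
python3 - <<'E'
from rig import env
import cv2,numpy as np
np.set_printoptions(precision=4,suppress=True)
for n in ("scene","top"):
    f=env.grab_frame(n); cv2.imwrite(f"pics/{n}0.png",f["img"][:,:,::-1]); print(n,f["fx"],f["fy"],f["cx"],f["cy"],[k for k in f]);print(f["pose"])
print(env.sense())
E
```

```text
pics
scene 441.53997708457445 441.53997708457445 319.03123006083047 199.61999618214142 ['img', 'fx', 'fy', 'cx', 'cy', 'pose']
[[ 0.0223 -0.8697  0.4931  1.0667]
 [ 0.9997  0.0221 -0.0062 -0.1142]
 [-0.0055  0.4931  0.87    1.0393]
 [ 0.      0.      0.      1.    ]]
top 401.78348293478854 401.78348293478854 316.7960621023032 191.91151043503928 ['img', 'fx', 'fy', 'cx', 'cy', 'pose']
[[-0.0175  0.9842 -0.1763  0.413 ]
 [-0.9996 -0.0212 -0.0193 -0.0999]
 [-0.0227  0.1759  0.9841  0.9724]
 [ 0.      0.      0.      1.    ]]
{'clock': 0.1, 'q': array([-1.3035,  0.5283,  1.4338, -0.    ,  1.1814, -0.1785]), 'joint_velocities': array([-0.0009, -0.003 , -0.0039, -0.0008, -0.0005, -0.0016]), 'joint_torque': array([ -0.0002, -44.0986, -17.7151,   0.0635,   0.0534,  -0.    ]), 'tool_pos': array([ 0.2693, -0.5633,  0.2217]), 'tool_rot': array([-3.1397, -0.0003,  0.4458]), 'force': array([-0.4792,  0.2864,  1.0187]), 'moment': array([-0.0235, -0.0148, -0.0173]), 'grip_width': 0.08668639473271465}
```

View pics/scene0.png

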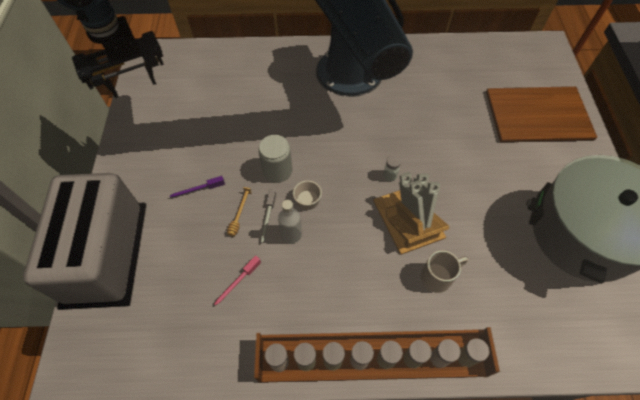

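View pics/top0.png

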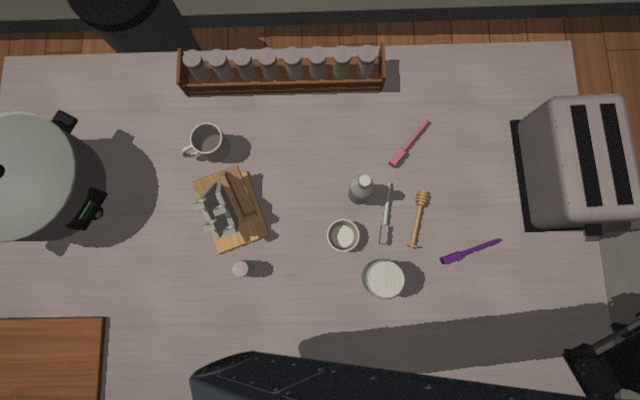

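Top view: the steel pin lies at about (387,215) with its grip end near the robot. The press is at about (230,210), low end by the shaker (241,269), high end by the mug (205,140). I'll enlarge these next.

Run:
```python
import cv2,numpy as np
t=cv2.imread("pics/top0.png");s=cv2.imread("pics/scene0.png")
def c(im,x,y,w,h,k):return cv2.resize(im[y:y+h,x:x+w],None,fx=k,fy=k,interpolation=cv2.INTER_CUBIC)
a=c(t,180,160,100,100,4);b=c(s,365,165,100,100,4)
d=c(t,350,175,100,50+25,4)[:, :]; e=c(s,225,180,100,75,4)
# grid ticks every 10 px
def g(im,x,y):
    for i in range(0,im.shape[1],40):
        cv2.line(im,(i,0),(i,6 if i%80 else 12),(0,0,255),1)
    for j in range(0,im.shape[0],40): cv2.line(im,(0,j),(6 if j%80 else 12,j),(0,0,255),1)
    return im
cv2.imwrite("pics/crop1.png",cv2.resize(np.vstack([np.hstack([g(a,0,0),g(b,0,0)])]),None,fx=1,fy=1))
cv2.imwrite("pics/crop2.png",np.hstack([g(d,0,0),g(e,0,0)]))
```

```text
(no output)
```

View pics/crop1.png

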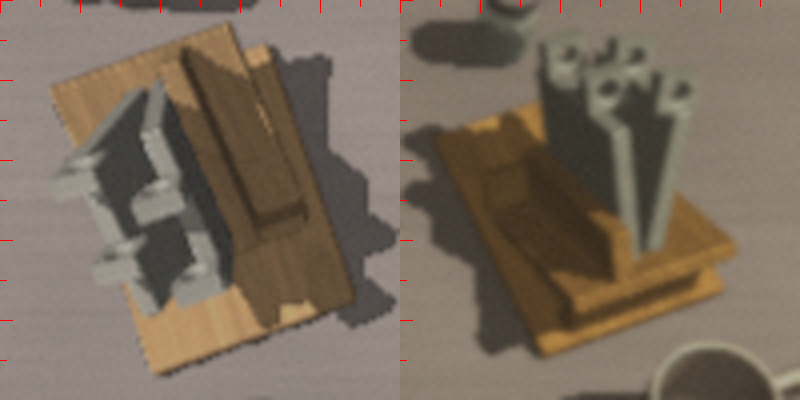

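View pics/crop2.png

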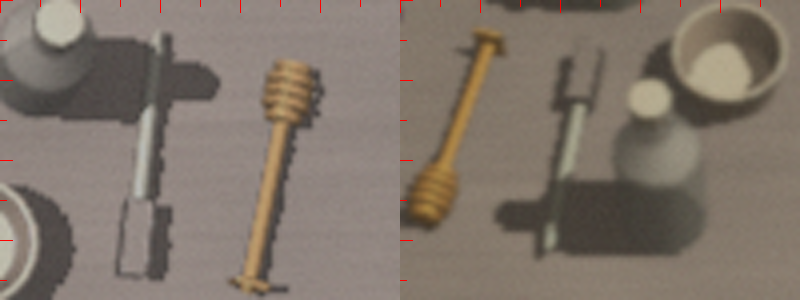

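Crop 1: lugs 1 and 3 (left in the top view) lean out with the left leaf, and lugs 2 and 4 are on the fixed leaf. Crop 2: in the top view the pin grip ends at about (382,243), the shoulder is at about (385,224) and the nose at about (390,184). Coarse fit next.

```bash
cat > h.py <<'E'
import numpy as np,cv2
from scipy.optimize import least_squares
from scipy.spatial.transform import Rotation as R
np.set_printoptions(precision=4,suppress=True)
def proj(f,P):
    T=np.asarray(f["pose"]);c=(np.atleast_2d(P)-T[:3,3])@T[:3,:3]
    return np.c_[f["cx"]+f["fx"]*c[:,0]/-c[:,2], f["cy"]-f["fy"]*c[:,1]/-c[:,2]]
def ray(f,u,v):
    T=np.asarray(f["pose"]);d=np.array([(u-f["cx"])/f["fx"],-(v-f["cy"])/f["fy"],-1]);return T[:3,3],T[:3,:3]@d
def atz(f,u,v,z):
    o,d=ray(f,u,v);return o+d*(z-o[2])/d[2]
A=np.radians(32);c32,s32=np.cos(A),np.sin(A)
def press(x,y,yaw,s,py,n,th=0,top=.045):  # s measured from top_mouth (negative down), metres
    if th:
        a,b=py-.013,n+.105
        py=.013+a*np.cos(th)+b*np.sin(th);n=-.105-a*np.sin(th)+b*np.cos(th)
    s=s+top
    X=s*c32-n*s32;Z=.136+s*s32+n*c32
    return np.array([x+X*np.cos(yaw)-py*np.sin(yaw),y+X*np.sin(yaw)+py*np.cos(yaw),Z])
E
python3 - <<'E'
from h import *
from rig import env
S=env.grab_frame("scene");T=env.grab_frame("top");W=env.grab_frame("wrist")
st=env.sense();Rt=R.from_euler('xyz',st["tool_rot"]).as_matrix()
print("cam in tool",Rt.T@(W["pose"][:3,3]-st["tool_pos"]));print(Rt.T@W["pose"][:3,:3],W["fx"],W["cx"],W["cy"])
# pin
for f,pts in((T,[(382,243,.026),(385.5,224,.013),(390.3,183.5,.013)]),(S,[(271,191,.026),(269.5,206,.013),(262,242,.013)])):
    q=[atz(f,*p) for p in pts];print("pin",*q, np.linalg.norm(q[2]-q[1]),np.degrees(np.arctan2(*(q[2]-q[1])[1::-1])))
# press
obs=[(S,416.5,188,-.026,0,0,0),(S,405.5,178.7,-.078,0,0,0),(S,434.7,187.5,0,0,0,1),(S,424,179.5,-.052,0,0,1)]
for top in(.045,.05):
    r=least_squares(lambda p:np.concatenate([(proj(f,press(p[0],p[1],p[2],s,y,n,p[3] if m else 0,top))-(u,v)).ravel() for f,u,v,s,y,n,m in obs]),[.5,.12,.35,.2])
    print(top,r.x,r.cost,r.fun)
    p=r.x
    for s,m in((0,1),(-.026,0),(-.052,1),(-.078,0)):
        print(proj(T,press(*p[:3],s,0,.012,p[3]*m,top))-(180,160))
E
```

```text
cam in tool [ 0.0744  0.0009 -0.1618]
[[ 0.0006  0.9619  0.2733]
 [ 1.     -0.0009  0.0009]
 [ 0.0011  0.2733 -0.9619]] 293.86875016466536 317.7234191141987 196.2883041884907
pin [ 0.4583 -0.2312  0.026 ] [ 0.5037 -0.2434  0.013 ] [ 0.6017 -0.2597  0.013 ] 0.09941354997209183 -9.415058870621262
pin [ 0.4627 -0.2346  0.026 ] [ 0.5011 -0.2386  0.013 ] [ 0.6049 -0.2542  0.013 ] 0.10489021005646527 -8.546206436465848
0.045 [0.5184 0.1165 0.3521 0.3276] 0.45939179507281946 [-0.2754 -0.4591  0.2641  0.3557  0.3487  0.3624 -0.3411 -0.258 ]
[[15.2624 44.6296]]
[[38.1976 49.1154]]
[[26.0331 66.042 ]]
[[48.3187 70.1841]]
0.05 [0.516  0.1144 0.3515 0.3263] 0.46274715996377025 [-0.2661 -0.454   0.2517  0.3334  0.3625  0.3846 -0.3528 -0.2652]
[[15.2742 43.6244]]
[[38.205  48.1661]]
[[26.0642 65.1249]]
[[48.3434 69.3192]]
```

```bash
cat >> h.py <<'E'
def down(yaw): return R.from_euler('xyz',[np.pi,0,yaw]).as_matrix()
def row(st,pos,M):
    Rt=R.from_euler('xyz',st["tool_rot"]).as_matrix()
    print("row",np.round(Rt.T@(np.array(pos)-st["tool_pos"])*1e3,1),np.round(np.degrees(R.from_matrix(Rt.T@M).as_rotvec()),2))
def pr(x,y,yaw,X,Y,Z): return np.array([x+X*np.cos(yaw)-Y*np.sin(yaw),y+X*np.sin(yaw)+Y*np.cos(yaw),Z])
E
python3 - <<'E'
from h import *
from rig import env
S=env.grab_frame("scene");T=env.grab_frame("top");st=env.sense()
for n,f,u,v,z in(("bottle cap",T,365,181,.165),("bottle cap",S,287.5,205,.165),("canister",T,386,277,.115),("canister",S,274,147,.115),("ramekin",T,343.5,235,.042),("mug",T,206,138,.085),("mug",S,443,266,.085),("shaker",T,240,269,.075)):
    print(n,atz(f,u,v,z))
P=(.517,.1155,.352)
row(st,pr(*P,.019,.09,.25),down(P[2]+np.pi/2))
E
```

```text
bottle cap [ 0.5782 -0.1831  0.165 ]
bottle cap [ 0.5834 -0.1796  0.165 ]
canister [ 0.3836 -0.224   0.115 ]
canister [ 0.3837 -0.2204  0.115 ]
ramekin [ 0.4774 -0.1414  0.042 ]
mug [0.7042 0.1718 0.085 ]
mug [0.7074 0.172  0.085 ]
shaker [0.4048 0.09   0.075 ]
row [ 543.6 -593.9  -27.3] [ -0.02  -0.03 -84.63]
```

Call:
send_rows:
  moves:
    - [[100, -110, -60, 0, 0, -20, 1], [544, -594, -60, 0, 0, -84.6, -1], [544, -594, -60, 0, 0, -84.6, -1], [544, -594, -60, 0, 0, -84.6, -1], [544, -594, -60, 0, 0, -84.6, -1], [544, -594, -60, 0, 0, -84.6, -1], [544, -594, -60, 0, 0, -84.6, -1], [544, -594, -60, 0, 0, -84.6, -1], [544, -594, -60, 0, 0, -84.6, -1], [544, -594, -60, 0, 0, -84.6, -1], [544, -594, -60, 0, 0, -84.6, -1], [544, -594, -60, 0, 0, -84.6, -1]]
  force: 25

```text
clock: 1.85
tool_pos: [0.487, 0.1505, 0.28]
tool_rot: [3.141, 0.001, 1.923]
force: [0.9, -0.8, 0.7]
grip_width: 0.0007
```

Call:
send_rows:
  moves:
    - [[0, 0, 0, 0, 0, 0, -1], [0, 0, 0, 0, 0, 0, -1]]

```text
clock: 2.1
tool_pos: [0.4859, 0.1483, 0.2793]
tool_rot: [-3.14, 0.0, 1.923]
force: [-0.4, -0.1, -0.2]
grip_width: 0.0003
```

Run:
```python
from h import *
from rig import env
P=(.517,.1155,.352)
st=env.sense();print(st["tool_pos"],st["tool_rot"],st["force"],st["grip_width"])
row(st,pr(*P,.019,.09,.25),down(P[2]+np.pi/2))
W=env.grab_frame("wrist");cv2.imwrite("pics/w1.png",W["img"][:,:,::-1])
for s in(0,-.09): print("hinge",proj(W,press(*P,s,0,0)))
np.save("w1.npy",W["pose"])
```

```text
[0.4859 0.1483 0.2793] [-3.1404  0.0004  1.9235] [-0.3696 -0.0713 -0.2128] 0.0002832433815267767
row [48.5 36.9 29.3] [-0.07  0.02  0.04]
hinge [[372.7306 229.7073]]
hinge [[301.0878 214.2061]]
```

View pics/w1.png

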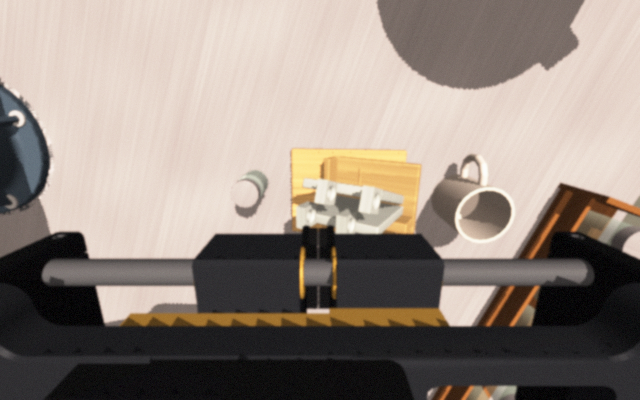

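Wrist view: lugs at about (325,185), (370,195), (310,215) and (348,222), consistent with the predicted hinge from (373,230) to (301,214). Now down beside the leaf.

Call:
send_rows:
  moves:
    - [[48, 37, 0, 0, 0, 0, -1], [48, 37, 0, 0, 0, 0, -1], [48, 37, 60, 0, 0, 0, -1], [48, 37, 120, 0, 0, 0, -1], [48, 37, 162, 0, 0, 0, -1], [48, 37, 162, 0, 0, 0, -1], [43, 37, 162, 0, 0, 0, -1], [38, 37, 162, 0, 0, 0, -1], [33, 37, 162, 0, 0, 0, -1], [28, 37, 162, 0, 0, 0, -1], [23, 37, 162, 0, 0, 0, -1], [18, 37, 162, 0, 0, 0, -1]]

```text
clock: 3.65
tool_pos: [0.5151, 0.1778, 0.1176]
tool_rot: [-3.142, 0.0, 1.922]
force: [0.5, -0.3, -0.5]
grip_width: 0.0001
```

Call:
send_rows:
  moves:
    - [[-4, 0, 0, 0, 0, 0, -1], [-8, 0, 0, 0, 0, 0, -1], [-12, 0, 0, 0, 0, 0, -1], [-16, 0, 0, 0, 0, 0, -1], [-20, 0, 0, 0, 0, 0, -1]]

```text
clock: 4.28
tool_pos: [0.5218, 0.159, 0.1175]
tool_rot: [-3.141, -0.0, 1.922]
force: [-1.2, 2.0, 1.7]
grip_width: 0.0003
```

Call:
send_rows:
  moves:
    - [[-3, 0, 0, 0, 0, 0, -1], [-6, 0, 0, 0, 0, 0, -1], [-9, 0, 0, 0, 0, 0, -1], [-11, 0, 0, 0, 0, 0, -1], [-13, 0, 0, 0, 0, 0, -1]]

```text
clock: 4.9
tool_pos: [0.5264, 0.1469, 0.1176]
tool_rot: [-3.142, 0.0, 1.922]
force: [-1.3, 1.6, 0.4]
grip_width: 0.0005
```

Call:
send_rows:
  moves:
    - [[-1, 0, 0, 0, 0, 0, -1], [-2, 0, 0, 0, 0, 0, -1], [-3, 0, 0, 0, 0, 0, -1]]

```text
clock: 5.28
tool_pos: [0.527, 0.1454, 0.1176]
tool_rot: [3.142, -0.002, 1.921]
force: [-3.3, 7.7, 0.6]
grip_width: 0.0003
```

Call:
send_rows:
  moves:
    - [[-1, 0, 0, 0, 0, 0, -1], [-1.5, 0, 0, 0, 0, 0, -1], [-1.5, 0, 0, 0, 0, 0, -1]]

```text
clock: 5.65
tool_pos: [0.527, 0.1454, 0.1176]
tool_rot: [3.141, -0.004, 1.921]
force: [-3.4, 10.7, 2.3]
grip_width: 0.0004
```

Call:
send_rows:
  moves:
    - [[20, 0, 0, 0, 0, 0, -1], [20, 0, -60, 0, 0, 0, -1], [20, 0, -110, 0, 0, 0, -1], [-40, 0, -130, 0, 0, 0, -1], [-50, 0, -130, 0, 0, 0, -1], [-50, 0, -130, 0, 0, 0, -1], [-50, 0, -130, 0, 0, 0, -1]]

```text
clock: 6.52
tool_pos: [0.544, 0.0968, 0.2465]
tool_rot: [-3.139, -0.001, 1.923]
force: [0.1, 0.4, 0.5]
grip_width: 0.0005
```

Run:
```python
from h import *
from rig import env
P=(.517,.1155,.352)
st=env.sense();print(st["tool_pos"],st["joint_velocities"])
W=env.grab_frame("wrist");S=env.grab_frame("scene")
for s in(0,-.026,-.052,-.078,-.09): print("hinge W",proj(W,press(*P,s,0,0,top=.0475)),"S",proj(S,press(*P,s,0,0,top=.0475)))
c=proj(W,press(*P,-.045,0,0))[0].astype(int);print(c)
k=5;w=W["img"][c[1]-50:c[1]+50,c[0]-70:c[0]+70,::-1]
s=S["img"][165:265,375:465,::-1]
def g(im,k):
    im=cv2.resize(im,None,fx=k,fy=k,interpolation=cv2.INTER_CUBIC)
    for i in range(0,im.shape[1],10*k): cv2.line(im,(i,0),(i,8),(0,0,255),1)
    for i in range(0,im.shape[0],10*k): cv2.line(im,(0,i),(8,i),(0,0,255),1)
    return im
print("W crop origin",c[0]-70,c[1]-50)
cv2.imwrite("pics/w2.png",g(w,5));cv2.imwrite("pics/s2.png",g(s[:45],8))
np.savez("w2.npz",Wp=W["pose"],Sp=S["pose"])
```

```text
[0.544  0.0968 0.2465] [ 0.0083  0.0002 -0.0019  0.0011  0.0015 -0.0031]
hinge W [[343.5683 170.4005]] S [[421.8091 191.9871]]
hinge W [[317.7627 167.5107]] S [[416.2306 187.4631]]
hinge W [[294.4367 164.8985]] S [[410.8848 183.1277]]
hinge W [[273.2492 162.5258]] S [[405.7574 178.9694]]
hinge W [[264.1119 161.5026]] S [[403.4608 177.1069]]
[298 165]
W crop origin 228 115
```

View pics/w2.png

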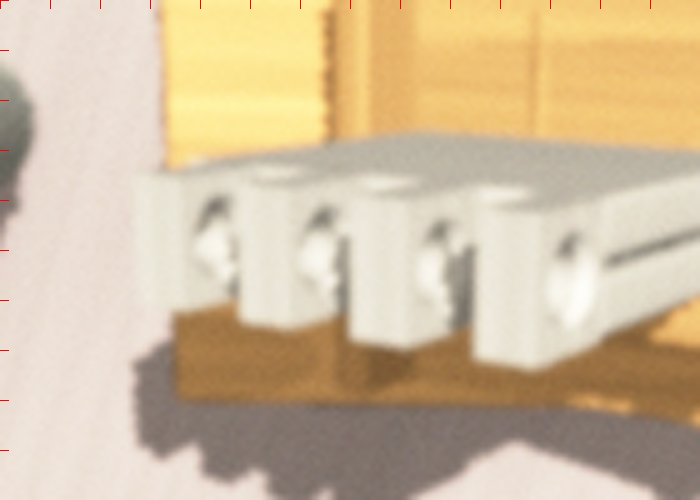

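View pics/s2.png

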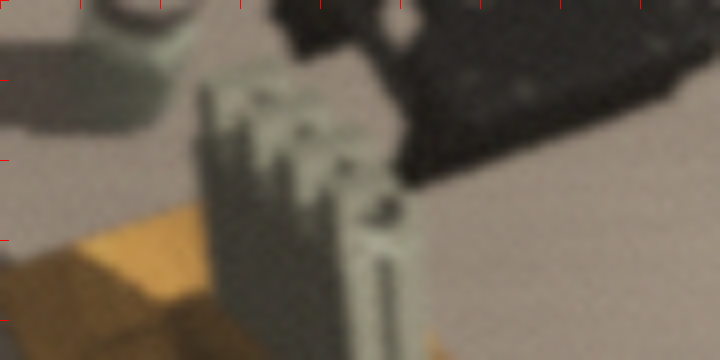

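Both views show the leaf shut and the lugs in line. Wrist crop hole centres: (573,285), (440,267), (322,250), (214,240). Scene crop: (381,210), (345,168), (304,132), (262,98). Refit the press, then compute the pin approach.

Run:
```python
from h import *
from rig import env
S=env.grab_frame("scene");W=env.grab_frame("wrist");st=env.sense()
wo=[(573,285),(440,267),(322,250),(214,240)];so=[(381,210),(345,168),(304,132),(262,98)]
ss=[0,-.026,-.052,-.078]
obs=[(W,228+a/5-.4,115+b/5-.4,s,2 if s==0 else 1) for (a,b),s in zip(wo,ss)]+[(S,375+a/8-.44,165+b/8-.44,s,.7) for (a,b),s in zip(so,ss)]
for top in(.045,.05):
    r=least_squares(lambda p:np.concatenate([w*(proj(f,press(*p,s,0,0,top=top))-(u,v)).ravel() for f,u,v,s,w in obs]),[.517,.1155,.352])
    print(top,r.x,r.cost,r.fun.reshape(-1,2).T,"mouth",press(*r.x,0,0,0,top=top))
# free triangulation of top mouth
o=[ray(f,u,v) for f,u,v,s,w in obs if s==0]
A_=sum(np.eye(3)-np.outer(d,d)/(d@d) for _,d in o);b=sum((np.eye(3)-np.outer(d,d)/(d@d))@p for p,d in o);print("tri",np.linalg.solve(A_,b))
yaw=np.radians(-9);g=np.array([.502,-.241,0])-.022*np.array([np.cos(yaw),np.sin(yaw),0])
print(g);row(st,[g[0],g[1],.25],down(yaw))
```

```text
0.045 [0.518  0.1156 0.3263] 9.283103767108686 [[-1.4019  0.3787  0.8646  1.4318 -0.8493 -1.4352 -1.4273 -1.1854]
 [-0.3769 -0.1471  0.0297 -0.9032  0.8649  1.3253  1.3951  1.4161]] mouth [0.5541 0.1278 0.1598]
0.05 [0.5138 0.1146 0.3287] 4.994171225112983 [[-0.9443  0.3347  0.5997  0.9872 -0.5667 -1.181  -1.2001 -0.9837]
 [-0.2877 -0.0819  0.1173 -0.7924  0.4062  0.8743  0.9517  0.9801]] mouth [0.554  0.1282 0.1625]
tri [0.5541 0.1291 0.1657]
[ 0.4803 -0.2376  0.    ]
row [-291.5 -175.9   -3. ] [ -0.07   0.05 119.21]
```

Call:
send_rows:
  moves:
    - [[-80, -50, -10, 0, 0, 30, -0.1], [-150, -100, -10, 0, 0, 60, -0.1], [-220, -140, -10, 0, 0, 90, -0.1], [-291, -176, -3, 0, 0, 119.2, -0.1], [-291, -176, -3, 0, 0, 119.2, -0.1], [-291, -176, -3, 0, 0, 119.2, -0.1], [-291, -176, -3, 0, 0, 119.2, -0.1], [-291, -176, -3, 0, 0, 119.2, -0.1], [-291, -176, -3, 0, 0, 119.2, -0.1], [-291, -176, -3, 0, 0, 119.2, -0.1], [-291, -176, -3, 0, 0, 119.2, -0.1], [-291, -176, -3, 0, 0, 119.2, -0.1]]

```text
clock: 8.22
tool_pos: [0.4802, -0.2374, 0.2503]
tool_rot: [-3.141, 0.0, -0.156]
force: [-0.1, 0.6, -0.5]
grip_width: 0.0393
```

Call:
send_rows:
  moves:
    - [[0, 0, 0, 0, 0, 0, -0.1], [0, 0, 40, 0, 0, 0, -0.1], [0, 0, 80, 0, 0, 0, -0.1], [0, 0, 80, 0, 0, 0, -0.1], [0, 0, 80, 0, 0, 0, -0.1]]

```text
clock: 8.85
tool_pos: [0.4809, -0.2384, 0.1716]
tool_rot: [3.141, -0.002, -0.157]
force: [0.2, -0.4, -0.6]
grip_width: 0.0396
```

Run:
```python
from h import *
from rig import env
st=env.sense();print(st["tool_pos"],st["tool_rot"],st["grip_width"])
W=env.grab_frame("wrist");cv2.imwrite("pics/w3.png",W["img"][:,:,::-1])
yaw=np.radians(-9)
for d in(-.045,0,.105):print(proj(W,[.502+d*np.cos(yaw),-.241+d*np.sin(yaw),.013]))
```

```text
[ 0.4809 -0.2384  0.1716] [ 3.1408 -0.0016 -0.1572] 0.03956666602639878
[[316.1059 202.8583]]
[[316.0646 163.7205]]
[[315.9549  59.7375]]
```

View pics/w3.png

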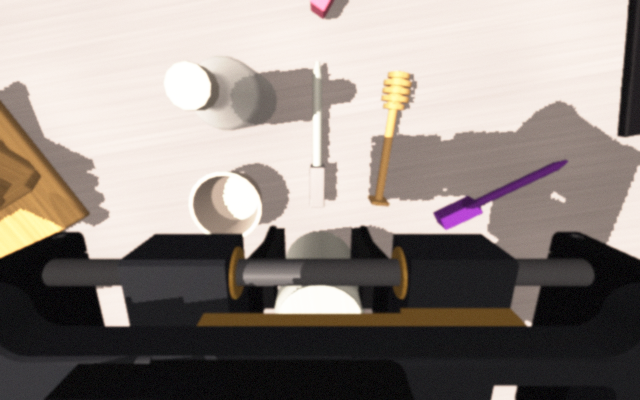

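Wrist view: pin nose at (319,63), shoulder at (318,165), grip end at (316.5,205), all within about 2 mm of the prediction. Going down on the grip.

Call:
send_rows:
  moves:
    - [[-1.5, 1.5, 40, 0, 0, 1, -0.1], [-1.5, 1.5, 90, 0, 0, 1, -0.1], [-1.5, 1.5, 135, 0, 0, 1, -0.1], [-1.5, 1.5, 155, 0, 0, 1, -0.1], [-1.5, 1.5, 167, 0, 0, 1, -0.1], [-1.5, 1.5, 167, 0, 0, 1, -0.1], [-1.5, 1.5, 167, 0, 0, 1, -1], [-1.5, 1.5, 167, 0, 0, 1, -1], [-1.5, 1.5, 167, 0, 0, 1, -1], [-1.5, 1.5, 167, 0, 0, 1, -1]]
  force: 40

```text
clock: 10.15
tool_pos: [0.4787, -0.2392, 0.0043]
tool_rot: [3.141, -0.001, -0.176]
force: [-0.3, 0.9, 5.3]
grip_width: 0.0159
```

Call:
send_rows:
  moves:
    - [[0, 0, -30, 0, 0, 0, -1], [0, 0, -90, 0, 0, 0, -1], [0, 0, -150, 0, 0, 0, -1], [0, 0, -210, 0, 0, 0, -1], [0, 0, -270, 0, 0, 0, -1], [0, 0, -300, 0, 0, 0, -1], [0, 0, -300, 0, 0, 0, -1]]

```text
clock: 11.02
tool_pos: [0.4793, -0.2399, 0.3057]
tool_rot: [3.139, -0.005, -0.175]
force: [-0.5, 0.7, -2.8]
grip_width: 0.0158
```

```bash
cat >> h.py <<'E'
def ins(mouth,psi,s,off=(.022,0,-.0087)):  # TCP pose with shoulder s metres up-slope from mouth
    h=np.array([c32*np.cos(psi),c32*np.sin(psi),s32]);n=np.array([-s32*np.cos(psi),-s32*np.sin(psi),c32])
    M=np.c_[-h,np.cross(-n,-h),-n]
    return np.asarray(mouth)+s*h-M@np.array(off),M
E
python3 - <<'E'
from h import *
from rig import env
st=env.sense();m=np.array([.554,.1285,.162]);psi=.34
p,M=ins(m,psi,.135);print(p,R.from_matrix(M).as_euler('xyz'))
mid=[.60,-.03,.33];Mm=down(np.radians(95));row(st,mid,Mm)
st2=dict(tool_pos=np.array(mid),tool_rot=R.from_matrix(Mm).as_euler('xyz'));row(st2,p,M)
E
```

```text
[0.6839 0.1744 0.2378] [-3.1416  0.5585 -2.8016]
row [  82.4 -227.6  -24.5] [   0.37   -0.05 -105.05]
row [196.4 101.4  92.2] [ -29.08  -22.52 -101.42]
```

Call:
send_rows:
  moves:
    - [[82, -228, -25, 0, 0, -105, -1], [82, -228, -25, 0, 0, -105, -1], [82, -228, -25, 0, 0, -105, -1], [82, -228, -25, 0, 0, -105, -1], [82, -228, -25, 0, 0, -105, -1], [82, -228, -25, 0, 0, -105, -1], [82, -228, -25, 0, 0, -105, -1], [82, -228, -25, 0, 0, -105, -1], [82, -228, -25, 0, 0, -105, -1], [82, -228, -25, 0, 0, -105, -1], [82, -228, -25, 0, 0, -105, -1], [82, -228, -25, 0, 0, -105, -1]]

```text
clock: 12.52
tool_pos: [0.5983, -0.0289, 0.3268]
tool_rot: [-3.139, -0.001, 1.655]
force: [0.5, 0.1, -1.4]
grip_width: 0.0158
```

Run:
```python
from h import *
from rig import env
st=env.sense();print(st["tool_pos"],st["tool_rot"],st["q"]);m=np.array([.554,.1285,.162]);psi=.34
p,M=ins(m,psi,.135);row(st,p-.06*M[:,2],M)
```

```text
[ 0.5983 -0.0289  0.3268] [-3.1385 -0.0009  1.6549] [-0.2346  0.3943  1.3633 -0.0001  1.3872 -0.3187]
row [187.3  71.7  38. ] [ -29.21  -22.69 -101.58]
```

Call:
send_rows:
  moves:
    - [[187, 72, 38, -29.2, -22.7, -101.6, -1], [187, 72, 38, -29.2, -22.7, -101.6, -1], [187, 72, 38, -29.2, -22.7, -101.6, -1], [187, 72, 38, -29.2, -22.7, -101.6, -1], [187, 72, 38, -29.2, -22.7, -101.6, -1], [187, 72, 38, -29.2, -22.7, -101.6, -1], [187, 72, 38, -29.2, -22.7, -101.6, -1], [187, 72, 38, -29.2, -22.7, -101.6, -1], [187, 72, 38, -29.2, -22.7, -101.6, -1], [187, 72, 38, -29.2, -22.7, -101.6, -1], [187, 72, 38, -29.2, -22.7, -101.6, -1], [187, 72, 38, -29.2, -22.7, -101.6, -1]]

```text
clock: 14.02
tool_pos: [0.6539, 0.1631, 0.2897]
tool_rot: [-3.141, 0.559, -2.801]
force: [0.2, 0.4, -0.9]
grip_width: 0.0157
```

Run:
```python
from h import *
from rig import env
st=env.sense();print(st["tool_pos"],st["tool_rot"],st["q"]);m=np.array([.554,.1285,.162]);psi=.34
p,M=ins(m,psi,.135);row(st,p,M)
```

```text
[0.6539 0.1631 0.2897] [-3.141   0.5592 -2.8012] [-0.0037  0.3506  1.6858  0.323   0.5971 -2.1357]
row [ 0.4  0.7 60.9] [-0.02  0.04  0.02]
```

Exactly on pose. Down to the hinge line, then look with all three cameras.

Call:
send_rows:
  moves:
    - [[0, 0, 30, 0, 0, 0, -1], [0, 0, 61, 0, 0, 0, -1], [0, 0, 61, 0, 0, 0, -1], [0, 0, 61, 0, 0, 0, -1]]

```text
clock: 14.52
tool_pos: [0.6851, 0.1746, 0.2393]
tool_rot: [-3.14, 0.561, -2.799]
force: [-0.6, -0.1, -1.3]
grip_width: 0.0156
```

Run:
```python
from h import *
from rig import env
st=env.sense();print(st["tool_pos"],st["tool_rot"])
W=env.grab_frame("wrist");S=env.grab_frame("scene");T=env.grab_frame("top")
m=np.array([.554,.1285,.162]);psi=.34;h=np.array([c32*np.cos(psi),c32*np.sin(psi),s32])
Rt=R.from_euler('xyz',st["tool_rot"]).as_matrix();sh=st["tool_pos"]+Rt@[.022,0,-.0087];tip=sh+Rt[:,0]*.105
for n,f in(("W",W),("S",S),("T",T)):print(n,"mouth",proj(f,m),"low",proj(f,m-.09*h),"sh",proj(f,sh),"tip",proj(f,tip))
def g(im,k):
    im=cv2.resize(im,None,fx=k,fy=k,interpolation=cv2.INTER_CUBIC)
    for i in range(0,im.shape[1],10*k): cv2.line(im,(i,0),(i,8),(0,0,255),1)
    for i in range(0,im.shape[0],10*k): cv2.line(im,(0,i),(8,i),(0,0,255),1)
    return im
w=g(np.ascontiguousarray(W["img"][20:220,240:400,::-1]),3)
s=g(np.ascontiguousarray(S["img"][165:240,390:470,::-1]),4);t=g(np.ascontiguousarray(T["img"][150:225,180:260,::-1]),4)
o=np.zeros((600,800,3),np.uint8);o[:600,:480]=w;o[:300,480:]=s;o[300:,480:]=t
cv2.imwrite("pics/w4.png",o)
```

```text
[0.6851 0.1746 0.2393] [-3.1396  0.5614 -2.7985]
W mouth [[321.4702 -91.4408]] low [[ 323.1336 -416.2152]] sh [[319.2419 213.2482]] tip [[319.6109  -5.5837]]
S mouth [[421.4468 191.5093]] low [[403.451  176.5448]] sh [[454.5132 218.9768]] tip [[428.2137 197.3454]]
T mouth [[213.6338 196.0892]] low [[230.6507 232.6508]] sh [[185.0671 134.3997]] tip [[207.5687 182.3639]]
```

View pics/w4.png

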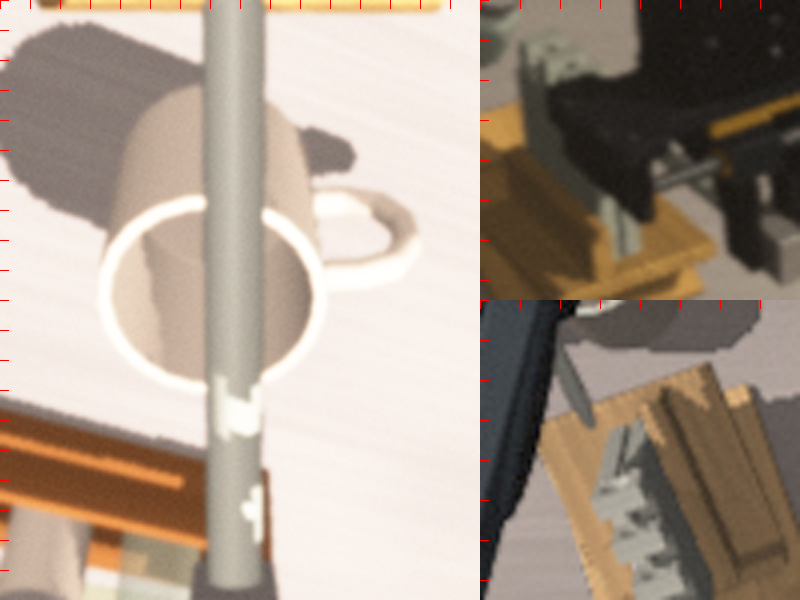

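The shaft sits as modelled in the grip (wrist shoulder at (318,213), predicted (319,213)) and the nose in the top view is at (207,181), predicted (207.6,182.4). Advancing in small steps and watching the force.

Call:
send_rows:
  moves:
    - [[10, 0, 0, 0, 0, 0, -1], [20, 0, 0, 0, 0, 0, -1], [28, 0, 0, 0, 0, 0, -1], [32, 0, 0, 0, 0, 0, -1], [36, 0, 0, 0, 0, 0, -1], [36, 0, 0, 0, 0, 0, -1]]

```text
clock: 15.42
tool_pos: [0.6563, 0.164, 0.2196]
tool_rot: [-3.139, 0.561, -2.798]
force: [0.2, -0.1, -2.3]
grip_width: 0.0158
```

```bash
cat > f.py <<'E'
from h import *
from rig import env
st=env.sense();Rt=R.from_euler('xyz',st["tool_rot"]).as_matrix()
m=np.array([.554,.1285,.162]);M=ins(m,.34,0)[1]
sh=st["tool_pos"]+Rt@[.022,0,-.0087];tip=sh+Rt[:,0]*.105
print("F tool",Rt.T@st["force"],"M tool",Rt.T@st["moment"],"tip in tool axes rel mouth mm",M.T@(tip-m)*1e3,"w",st["grip_width"])
E
python3 f.py
```

```text
F tool [ 1.047  -0.146   2.0576] M tool [-0.0636  0.3453  0.0409] tip in tool axes rel mouth mm [ 4.6678 -0.9905  0.1841] w 0.015838437760136718
```

Call:
send_rows:
  moves:
    - [[3, 0, 0, 0, 0, 0, -1], [6, 0, 0, 0, 0, 0, -1], [9, 0, 0, 0, 0, 0, -1], [9, 0, 0, 0, 0, 0, -1]]

```text
clock: 15.92
tool_pos: [0.6492, 0.1617, 0.2149]
tool_rot: [-3.14, 0.561, -2.799]
force: [1.8, 1.2, -3.0]
grip_width: 0.016
```

```bash
python3 f.py;python3 - <<'E'
from h import *
from rig import env
S=env.grab_frame("scene");T=env.grab_frame("top")
def g(im,k):
    im=cv2.resize(im,None,fx=k,fy=k,interpolation=cv2.INTER_CUBIC)
    return im
s=g(np.ascontiguousarray(S["img"][165:225,395:455,::-1]),6);t=g(np.ascontiguousarray(T["img"][160:235,190:250,::-1]),6)
o=np.zeros((450,720,3),np.uint8);o[:360,:360]=s;o[:450,360:]=t
cv2.imwrite("pics/w5.png",o)
E
```

```text
F tool [-0.1748  0.5447  3.6544] M tool [-0.2521  0.1869  0.1714] tip in tool axes rel mouth mm [13.4983 -0.7748  0.2313] w 0.01604880326431261
```

View pics/w5.png

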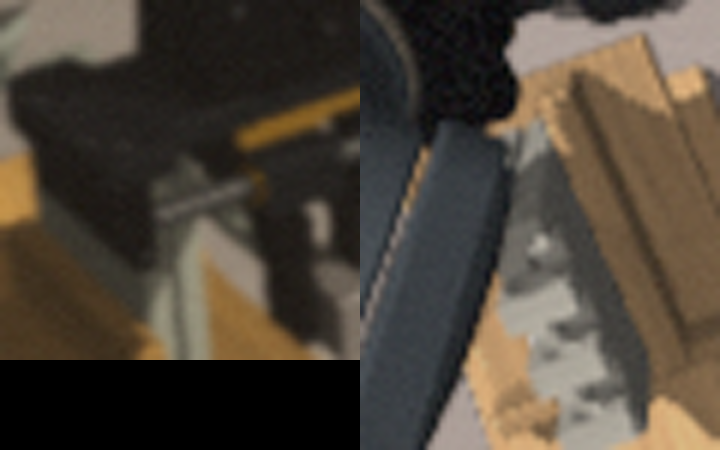

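The scene and top views are blocked by the arm here; forces stay small, so the nose appears to be in the mouth. Continuing gently.

Call:
send_rows:
  moves:
    - [[3, 0, 0, 0, 0, 0, -1], [6, 0, 0, 0, 0, 0, -1], [8, 0, 0, 0, 0, 0, -1], [8, 0, 0, 0, 0, 0, -1]]

```text
clock: 16.52
tool_pos: [0.6426, 0.1593, 0.2105]
tool_rot: [-3.14, 0.561, -2.798]
force: [1.2, 3.0, -3.0]
grip_width: 0.0154
```

```bash
python3 f.py
```

```text
F tool [-0.1955  2.4321  3.7113] M tool [-0.406  -0.0801  0.2197] tip in tool axes rel mouth mm [21.7773 -0.8704  0.1896] w 0.015444523747520415
```

Call:
send_rows:
  moves:
    - [[0, 0.6, 0.6, 0, 0, 0, -1], [0, 1, 1, 0, 0, 0, -1], [0, 1, 1, 0, 0, 0, -1]]

```text
clock: 16.9
tool_pos: [0.6429, 0.1602, 0.2097]
tool_rot: [-3.139, 0.561, -2.797]
force: [0.8, 0.3, -1.8]
grip_width: 0.0159
```

```bash
python3 f.py
```

```text
F tool [ 0.2303 -0.0341  2.0105] M tool [-0.1018  0.3498  0.0631] tip in tool axes rel mouth mm [21.6756 -0.2853  1.1525] w 0.015897979081873726
```

The lateral force went back to its free-air value. Going on through lug 2.

Call:
send_rows:
  moves:
    - [[3, 0, 0, 0, 0, 0, -1], [6, 0, 0, 0, 0, 0, -1], [9, 0, 0, 0, 0, 0, -1], [12, 0, 0, 0, 0, 0, -1], [15, 0, 0, 0, 0, 0, -1], [15, 0, 0, 0, 0, 0, -1]]

```text
clock: 17.65
tool_pos: [0.6308, 0.1561, 0.2016]
tool_rot: [-3.14, 0.561, -2.798]
force: [0.8, -0.3, -2.0]
grip_width: 0.0155
```

```bash
python3 f.py
```

```text
F tool [ 0.509  -0.5812  2.0215] M tool [-0.0634  0.3366  0.0072] tip in tool axes rel mouth mm [36.8305  0.0124  1.2045] w 0.015513362257892136
```

Call:
send_rows:
  moves:
    - [[3, 0, 0, 0, 0, 0, -1], [6, 0, 0, 0, 0, 0, -1], [9, 0, 0, 0, 0, 0, -1], [12, 0, 0, 0, 0, 0, -1], [15, 0, 0, 0, 0, 0, -1], [15, 0, 0, 0, 0, 0, -1]]

```text
clock: 18.4
tool_pos: [0.6188, 0.1518, 0.1937]
tool_rot: [-3.14, 0.561, -2.798]
force: [-0.4, -0.1, -0.9]
grip_width: 0.0155
```

```bash
python3 f.py
```

```text
F tool [0.8405 0.0745 0.5916] M tool [-0.0725  0.3522  0.0522] tip in tool axes rel mouth mm [51.8342 -0.0138  1.2273] w 0.015482906345026061
```

Call:
send_rows:
  moves:
    - [[3, 0, 0, 0, 0, 0, -1], [6, 0, 0, 0, 0, 0, -1], [9, 0, 0, 0, 0, 0, -1], [12, 0, 0, 0, 0, 0, -1], [15, 0, 0, 0, 0, 0, -1], [15, 0, 0, 0, 0, 0, -1]]

```text
clock: 19.15
tool_pos: [0.6069, 0.1475, 0.1856]
tool_rot: [-3.14, 0.561, -2.798]
force: [-0.4, 0.2, -2.4]
grip_width: 0.0158
```

```bash
python3 f.py
```

```text
F tool [1.5306 0.3199 1.8181] M tool [-0.0681  0.298   0.0711] tip in tool axes rel mouth mm [66.846  -0.0683  1.2873] w 0.015829831598244228
```

Call:
send_rows:
  moves:
    - [[3, 0, 0, 0, 0, 0, -1], [6, 0, 0, 0, 0, 0, -1], [9, 0, 0, 0, 0, 0, -1], [12, 0, 0, 0, 0, 0, -1], [15, 0, 0, 0, 0, 0, -1], [15, 0, 0, 0, 0, 0, -1]]

```text
clock: 19.9
tool_pos: [0.5949, 0.1432, 0.1777]
tool_rot: [-3.14, 0.561, -2.798]
force: [0.2, -0.6, -2.1]
grip_width: 0.0157
```

```bash
python3 f.py
```

```text
F tool [ 1.1078 -0.6758  1.7348] M tool [-0.0685  0.3518  0.105 ] tip in tool axes rel mouth mm [81.8249 -0.1348  1.3268] w 0.015674874577033756
```

Call:
send_rows:
  moves:
    - [[3, 0, 0, 0, 0, 0, -1], [6, 0, 0, 0, 0, 0, -1], [9, 0, 0, 0, 0, 0, -1], [12, 0, 0, 0, 0, 0, -1], [15, 0, 0, 0, 0, 0, -1], [15, 0, 0, 0, 0, 0, -1]]

```text
clock: 20.65
tool_pos: [0.583, 0.1389, 0.1697]
tool_rot: [-3.14, 0.561, -2.798]
force: [-0.5, -1.1, -1.6]
grip_width: 0.0155
```

```bash
python3 f.py
```

```text
F tool [ 1.5588 -0.8494  0.8928] M tool [-0.0372  0.3748  0.089 ] tip in tool axes rel mouth mm [96.7774 -0.172   1.3534] w 0.015509036952502551
```

Nearly home; small steps until the shoulder meets the lug.

Call:
send_rows:
  moves:
    - [[2, 0, 0, 0, 0, 0, -1], [4, 0, 0, 0, 0, 0, -1], [5, 0, 0, 0, 0, 0, -1], [6, 0, 0, 0, 0, 0, -1]]

```text
clock: 21.15
tool_pos: [0.5785, 0.1373, 0.1667]
tool_rot: [-3.139, 0.561, -2.798]
force: [0.3, -0.1, -2.6]
grip_width: 0.0155
```

```bash
python3 f.py
```

```text
F tool [ 1.1977 -0.14    2.3549] M tool [-0.0819  0.3504  0.0328] tip in tool axes rel mouth mm [102.438   -0.2886   1.4281] w 0.015532685616483277
```

Call:
send_rows:
  moves:
    - [[1, 0, 0, 0, 0, 0, -1], [2, 0, 0, 0, 0, 0, -1], [2, 0, 0, 0, 0, 0, -1]]

```text
clock: 21.52
tool_pos: [0.5771, 0.1368, 0.166]
tool_rot: [-3.139, 0.561, -2.798]
force: [-0.6, -0.8, -2.0]
grip_width: 0.0158
```

```bash
python3 f.py
```

```text
F tool [ 1.7341 -0.5459  1.2933] M tool [-0.0675  0.3562  0.0703] tip in tool axes rel mouth mm [104.055   -0.1968   1.1548] w 0.015771712155457807
```

Call:
send_rows:
  moves:
    - [[1, 0, 0, 0, 0, 0, -1], [2, 0, 0, 0, 0, 0, -1], [2.5, 0, 0, 0, 0, 0, -1], [3, 0, 0, 0, 0, 0, -1]]

```text
clock: 22.02
tool_pos: [0.5755, 0.1365, 0.1656]
tool_rot: [-3.139, 0.559, -2.799]
force: [1.2, 1.1, -2.1]
grip_width: 0.0155
```

```bash
python3 f.py
```

```text
F tool [-0.1856  0.6606  2.566 ] M tool [-0.1344  0.1421  0.0579] tip in tool axes rel mouth mm [105.667    0.1072   0.437 ] w 0.01546630745352499
```

Call:
send_rows:
  moves:
    - [[1, 0, 0, 0, 0, 0, -1], [2, 0, 0, 0, 0, 0, -1], [2, 0, 0, 0, 0, 0, -1]]

```text
clock: 22.4
tool_pos: [0.5752, 0.1364, 0.1655]
tool_rot: [-3.138, 0.559, -2.799]
force: [4.5, 2.8, -3.7]
grip_width: 0.0159
```

```bash
python3 f.py
```

```text
F tool [-2.3831  1.1196  5.9002] M tool [-0.2531 -0.3864  0.099 ] tip in tool axes rel mouth mm [105.9455   0.1153   0.2887] w 0.015852272887975548
```

Stopped with the shoulder at the mouth. Releasing and backing off square to the slope.

Call:
send_rows:
  moves:
    - [[-1, 0, 0, 0, 0, 0, -1], [-1, 0, 0, 0, 0, 0, 0], [-1, 0, 0, 0, 0, 0, 0.2], [-1, 0, 0, 0, 0, 0, 0.2], [-1, 0, 0, 0, 0, 0, 0.2], [-1, 0, 0, 0, 0, 0, 0.2], [-1, 0, -10, 0, 0, 0, 0.2], [-1, 0, -30, 0, 0, 0, 0.2], [-1, 0, -70, 0, 0, 0, 0.2], [-1, 0, -110, 0, 0, 0, 0.2], [-1, 0, -150, 0, 0, 0, 0.2], [-1, 0, -150, 0, 0, 0, 0.2]]

```text
clock: 23.9
tool_pos: [0.5002, 0.1099, 0.2957]
tool_rot: [-3.135, 0.562, -2.797]
force: [-0.1, 1.1, 0.3]
grip_width: 0.0522
```

Run:
```python
from h import *
from rig import env
st=env.sense();print(st["tool_pos"],st["force"],st["grip_width"])
W=env.grab_frame("wrist");S=env.grab_frame("scene");T=env.grab_frame("top")
m=np.array([.554,.1285,.162]);psi=.34;h=np.array([c32*np.cos(psi),c32*np.sin(psi),s32])
for n,f in(("W",W),("S",S),("T",T)):print(n,"mouth",proj(f,m),"tip",proj(f,m-.105*h),"grip end",proj(f,m+.045*h))
def g(im,k):return cv2.resize(np.ascontiguousarray(im),None,fx=k,fy=k,interpolation=cv2.INTER_CUBIC)
o=np.zeros((600,760,3),np.uint8)
o[:300,:480]=g(W["img"][:,:,::-1],.75);s=g(S["img"][160:220,385:455,::-1],4);o[:240,480:760]=s
o[300:,:400]=g(T["img"][165:240,180:280,::-1],4)
cv2.imwrite("pics/w6.png",o)
```

```text
[0.5002 0.1099 0.2957] [-0.1267  1.0814  0.3052] 0.052222510996718915
W mouth [[318.6149 164.6558]] tip [[319.1117  55.1322]] grip end [[318.4295 205.5377]]
S mouth [[421.4468 191.5093]] tip [[400.6945 174.2525]] grip end [[431.5035 199.872 ]]
T mouth [[213.6338 196.0892]] tip [[233.3579 238.4673]] grip end [[204.5934 176.6655]]
```

View pics/w6.png

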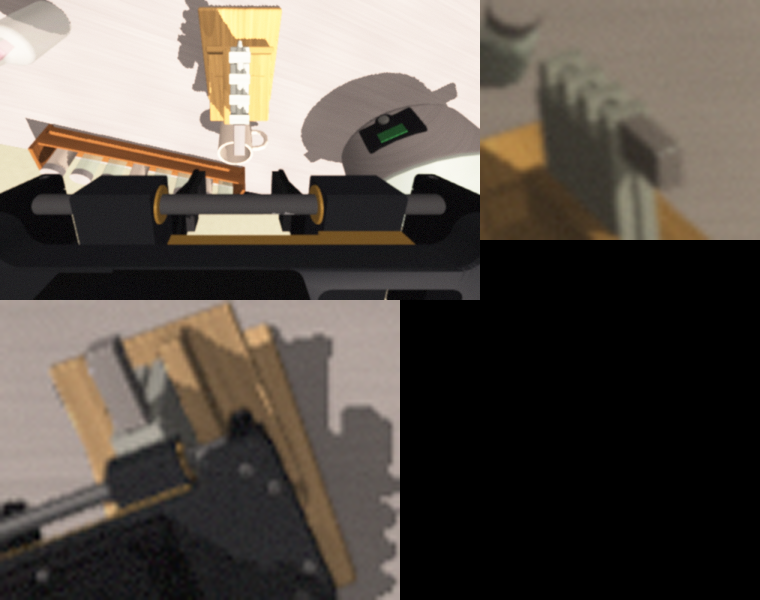

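The pin runs through all four lugs: the nose shows below the lowest lug at about (239,43) in the wrist panel, the grip sits against the top lug, the leaf is shut and the gripper is clear.

```bash
python3 -c "
from rig import env
print(env.close_job())"
```

```text
the job is handed in; nothing more can be done
None
```

The leaf is shut and the pin is through all four lugs with its grip against the top lug. I released it, backed the gripper off and handed the job in at about 24 s; the hand-in gives no verdict.

- **Leaf:** I pushed it to its hard stop, where it stopped moving at about 11 N. Close views showed the four lugs in line before I picked up the pin.
- **Pin:** I gripped it by its block and slid it down the slope. After the first lug I shifted it about 1 mm sideways and 1 mm down, which brought the side force back to its free-air level. It stopped with a small back force about where my estimate puts the top lug's mouth (shaft 106 mm in, against its 105 mm length).
- **Final picture:** it shows the grip against the top lug, the nose out below the lowest lug and the leaf still shut. The force reading with the gripper clear was about 1 N, which is sensor noise.
- **Failed or disagreeing checks:**
  - The scene and top cameras were blocked by the arm during entry, so I relied on forces there.
  - My estimates of the top mouth's height varied by up to about 6 mm between fits (0.160 to 0.166 m). I used 0.162 m.
- **Other things:** I did not re-measure the other things on the cart at the end. Apart from the leaf push, the pick-up and the insertion, no reading suggested the arm had touched anything.

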